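Lock the painting spindle with its C-clip

TASK

Lock the sprung disc of the painting spindle: pick up the open C-shaped steel clip whose gap fits the spindle's rod, set it on the disc beside the rod, press the disc down with it just far enough to go under the black knob, and slide it sideways through its gap onto the rod until it is fully home, then let go so that the spring clamps it flat under the knob. Work by feel and gently: the knob's height is not known exactly, the disc must not be driven hard onto its stop nor the clip rammed against rod or knob (stay below about 20 N). Leave the other two clip-like parts and everything else on the table where they are.

Things in the scene. Friction and masses are not known exactly. Their poses are not given: they have to be found in the camera images.
- clip: Loose steel C-clip (90 g), flat on the table, tab up: a U 38 mm wide, 8 mm thick, gap 15 mm wide (inner radius 7.5 mm), flared at the mouth, with a 12 mm wide tail on the closed side. Origin: centre of the U's inner arc, on the underside. x points out through the gap, z up. Arm tips reach x = +22 mm, the tail ends at x = -52 mm.
- clip_tab (a point): Grip point on the clip's upright tab, 26 mm above the clip's underside, at x = -38 mm of the clip; axes as the clip's. The tab is 24 mm long (x), 12 mm thick (y), its top 44 mm above the underside. Grip it firmly (about 50 N) across the 12 mm, fingertips about 7 mm above the underside.
- stand: Painting spindle, fixed to the table. Origin: on the upright rod's axis, at table height, z up. Foot 132 mm across; above it a level aluminium disc 104 mm across, 8 mm thick; through it the steel rod, 12 mm thick, with a black knob on top, 24 mm across, 32 mm high, underside bevelled. The yaw of this frame tells from where the clip goes in: towards its +x.
- rod_axis (a point): Point on the rod's axis, 16 mm above the table. Disc, rod and knob are clamped at a height NOT in this pose: the resting disc's top is 85 to 113 mm above the table. The knob's underside is always 4 mm above the resting disc. Home: the rod meets the bottom of the clip's gap, the clip's origin about 1.5 mm past the axis.
- entry (a point): Marks the side of entry: 40 mm on the stand's -x side of the rod axis, 16 mm above the table (the disc is above it). A clip with its origin over this point and its gap towards the rod lies on the disc clear of the knob. From here slide it along the stand's +x. Steel drags on the disc with a few N.
- wheels (a point): On the stand's +x side, 34 mm from the axis, 16 mm up. Above it, on the disc at y = +-24 mm, stand two grey model wheels, 20 mm across, 13 mm high, fixed. The disc is sprung and damped: it gives straight down from about 3 N, 0.5 N more per mm, to a hard stop 10 mm down (8 N). The 8 mm clip fits under the knob once it is more than 4 mm down; 6 N gives about 6 mm.
- clip_narrow: Leave alone: same outline as the clip but its gap is only 8 mm wide, too narrow for the rod. Origin and axes as for the clip.
- closed_ring: Leave alone: a flat steel ring 38 mm across and 8 mm thick with a straight tail and an upright tab like the clip's, lying on the table; no gap. Origin: ring centre, underside; tail to -x.
- paint_bottle: Leave alone: paint bottle, 60 mm across, 170 mm high; origin under its centre.
- jar_a: Leave alone: small paint jar with a white cap, 38 mm across, 45 mm high; origin under its centre.
- jar_b: Leave alone: small paint jar with an orange cap, 38 mm across, 45 mm high; origin under its centre.
- brush: Leave alone: paint brush, 170 mm long, lying; origin under its middle.
- carton: Leave alone: white carton, 50 x 50 x 130 mm; origin under its centre.
- sanding_block: Leave alone: cork sanding block, 70 x 35 x 22 mm; origin under its centre.
Not all that is in view belongs to the job. What is shaped like the clip but purple is not meant. Leave any turquoise look-alike of the stand alone.

How it is judged:
On the way, in this order (a step that is already met when the one before it is completed fails the run):
1. the clip has been lifted off the table (height (world z) of clip above 0.05 m), for 0.2 s.
2. the clip is home around the rod, under the knob (horizontal distance between clip and stand below 0.004 m and z of clip in the frame of stand between 0.074 and 0.114 m and angle between clip's own z axis and vertical below 0.08 rad), for 0.2 s.
At the end, for the whole second after the job is handed in: The C-clip sits around the rod between disc and knob (underside 74 to 114 mm above the table), its origin within 4 mm of the rod axis seen from above, tilted less than 0.08 rad, released and at rest (all of step 2 and linear speed of clip below 0.01 m/s and contact force between clip and the fingers below 0.05 N); the robot touches nothing.
It fails at once if the clip is pressed or rammed against the spindle with more than 25 N (contact force between clip and stand above 25 N).
It fails at once if the robot itself pushes on the spindle with more than 25 N (contact force between the arm and stand above 25 N).
It fails at once if the fingers push on the spindle with more than 25 N (contact force between the fingers and stand above 25 N).
It fails at once if another thing on the table is moved by more than 30 mm (distance of any of clip_narrow, closed_ring, paint_bottle, jar_a, jar_b, brush, carton, sanding_block from where it was at the start of the episode above 0.03 m).
It also fails if it takes over 51 s, if anything falls off the work surface, if the arm or the gripper's body presses on something with over 40 N, if the wrist force passes 120 N, or if a joint passes its speed limit or range.

ROBOT

A 7-joint arm with a two-finger parallel gripper is mounted at the origin on the work surface. World frame = base frame: x ahead of the robot, y to its left, z up, the work surface at z = 0. Lengths are in m, angles in rad, forces in N, time in s.
With the tool pointing down it reaches from about 0.425 to 0.925 m from the base axis. Payload 6.8 kg.
Tool frame: the origin (TCP) lies at the very end of the fingers, on their centre line; the grasp point (between the pads) lies 19 mm behind it (r.grip_depth is the distance from the TCP to the grasp point, in m); z points along the fingers, y is the direction in which the jaws open and shut (so a half turn about z gives the same grasp; the last joint's range is limited). The gripper opens to 85 mm and grips with 20 to 120 N. Pads are 22 mm wide; open, the fingers measure 114 mm over their backs; the gripper's body (76 mm by 85 mm) begins 54 mm behind the grasp point. The pads swing forward as they close: fully open they stand 13 mm farther back than shut.
Start: joints at [-1.286, 0.477, 0.022, 1.555, -0.011, 1.109, -0.083], TCP at [0.258, 0.624, 0.231] pointing down, gripper open.
Joint ranges: [-2.96, 2.96], [-0.34, 2.1], [-1.41, 1.46], [0.24, 2.44], [-1.37, 4.51], [0.17, 1.92], [-2.96, 2.96]. Speed limits (rad/s): [2.39, 2.39, 3.14, 3.14, 3.14, 3.14, 3.14].

INTERFACE

Orientations are given as a rotation vector (axis times angle).
In Python, from bench import r, grab_frame gives the robot as it stands. The module is installed in compiled form; this text tells all that it offers.
- The arm moves only by the tool play_rows, never from a script. Its argument "increments" is a list of rows, each a list of 7 numbers: the shift along the tool's x, y, z in mm, then the turn, a rotation vector about the tool's x, y, z in rad, then the closure in counts, from 0 (fully open) to 255 (shut). In form: [[tx, ty, tz, rx, ry, rz, claw], ...]. A call has 1 to 5 rows; each row shifts and turns the pose as measured when the row begins, along the tool's axes as they then stand; what a row does not reach is not made up. A row lasts 1/10 s, in which the tool goes at most 50 mm and 8.59 degrees, less where a joint would pass 70% of its speed; a pose out of reach is approached as far as the arm can. A call is refused whole if a number of a shift passes 50 or a number of a turn 0.15, either way. A call with a gripper value outside its range is refused whole. The fingers move at their own pace and stop on an object; "force" is the grip in N (left out, the last holds). Time passes only in rows, so rows that do not move let the fingers close. It gives the time, the measured TCP pose, the force and the opening at its end, in the units of the state.
- r.get_obs(): the state, without advancing time (a new reading comes with each control period).
- grab_frame(name): name is "side" or "top" or "wrist"; returns a dict with "color" (480x640x3 uint8, blue, green, red), "depth" (480x640 float32, m along the optical axis (not along the pixel's ray), 0 where there is no reading), "K" (3x3 intrinsics, pixels), "T" (4x4, takes a point from camera to world coordinates). Camera axes: x right, y up, looking along -z (the intrinsics and any distortion apply to the point x, -y, -z); pixel columns grow to the right and rows downward; lengths in m; the calibration is good to about 2 mm. A picture is of the moment at which its call begins.
- r.hand_in(): hands the job in, once; it reports no verdict.
The state is a dict: "clock": time; "joints": joint angles; "qvel": joint speeds; "tau": joint torques, N m; "tcp_pos": TCP position; "orientation": TCP orientation; "contact_force": force on the tool from outside, world axes, zero at the start; "moment": the same for the moment, N m; "grip_width": finger opening in m.
Only numpy, scipy, OpenCV 4.12 (cv2) and the standard library are available. Lean on these libraries where they do the work, as an engineer would, in place of code of your own. Each camera call takes 0.05 s, during which the arm holds its last target.

## Working session

There is one attempt and no reset: what is moved stays moved. The work goes in short steps, Python scripts to look and compute and a tool call to move; the robot and the scene stay as the last step left them, time stands still between calls to the robot, and variables do not carry over. Pictures are saved under pics/ and viewed, and the job is handed in when it is done.

Besides the shell and the picture viewer there is one more tool, called after "Call:" by a JSON object that holds its "fn" and its "kwargs". play_rows: Moves the arm, as the interface text tells. Its arguments: {"type":"object","properties":{"increments":{"type":"array","items":{"type":"array","items":{"type":"number"}}},"force":{"type":"number"}},"required":["increments"]}

```bash
mkdir -p pics
python3 - <<'E'
from bench import r, grab_frame
import cv2,numpy as np
o=r.get_obs(); print({k:np.round(v,4) for k,v in o.items()}, r.grip_depth)
for n in ["top","side","wrist"]:
    f=grab_frame(n); cv2.imwrite(f"pics/{n}0.png",f["color"]); np.savez(f"{n}0.npz",**f); print(n,np.round(f["K"],2).tolist(),np.round(f["T"],4).tolist(), [k for k in f])
E
```

```text
{'clock': np.float64(0.0), 'joints': array([-1.2861,  0.4778,  0.0224,  1.5564, -0.0115,  1.1093, -0.0831]), 'qvel': array([ 0.0025,  0.0015,  0.0016, -0.0014, -0.0007, -0.0006,  0.0007]), 'tau': array([ 7.00000e-04, -5.96459e+01,  1.60770e+00, -2.81192e+01,
        1.24000e-02,  9.30000e-03,  0.00000e+00]), 'tcp_pos': array([0.2582, 0.623 , 0.2303]), 'orientation': array([-6.130e-01, -3.081e+00,  2.900e-03]), 'contact_force': array([ 0.2771, -1.028 , -0.4907]), 'moment': array([ 0.0379, -0.0577, -0.003 ]), 'grip_width': np.float64(0.0855)} 0.0187
top [[484.94, 0.0, 328.87], [0.0, 484.94, 230.16], [0.0, 0.0, 1.0]] [[-0.029, 0.9862, -0.1629, 0.3988], [-0.9996, -0.029, 0.002, -0.0182], [-0.0028, 0.1629, 0.9866, 1.0439], [0.0, 0.0, 0.0, 1.0]] ['color', 'depth', 'K', 'T']
side [[462.71, 0.0, 316.1], [0.0, 462.71, 238.38], [0.0, 0.0, 1.0]] [[0.8933, 0.3649, -0.2624, 0.3321], [-0.4491, 0.7025, -0.5521, -0.5145], [-0.0172, 0.611, 0.7914, 0.7561], [0.0, 0.0, 0.0, 1.0]] ['color', 'depth', 'K', 'T']
wrist [[356.15, 0.0, 323.58], [0.0, 356.15, 238.38], [0.0, 0.0, 1.0]] [[0.3834, -0.8788, -0.2841, 0.186], [0.9236, 0.3642, 0.1198, 0.654], [-0.0018, -0.3083, 0.9513, 0.3743], [0.0, 0.0, 0.0, 1.0]] ['color', 'depth', 'K', 'T']
```

View pics/top0.png

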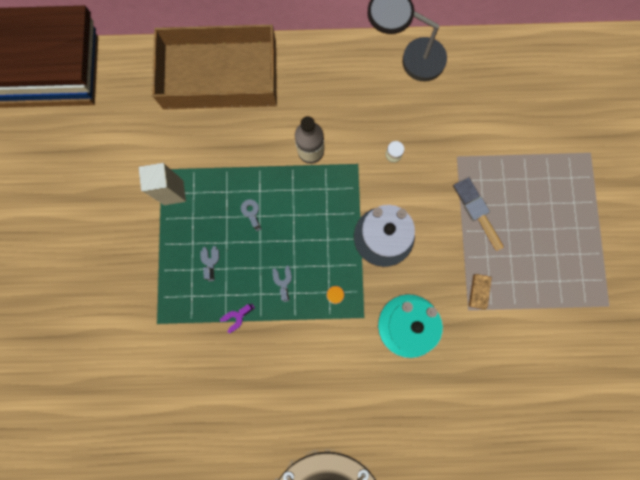

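View pics/side0.png

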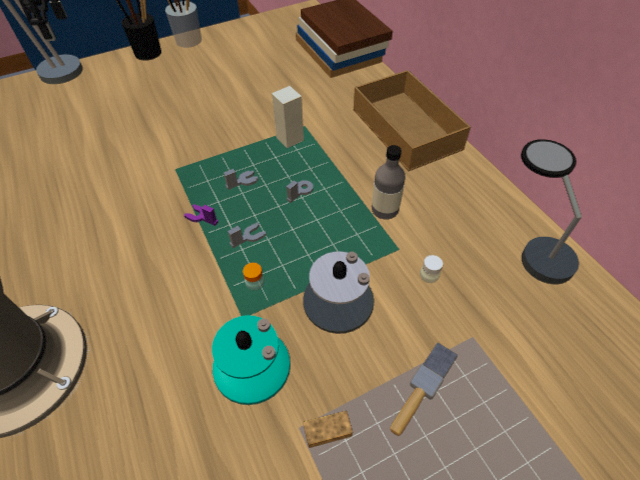

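View pics/wrist0.png

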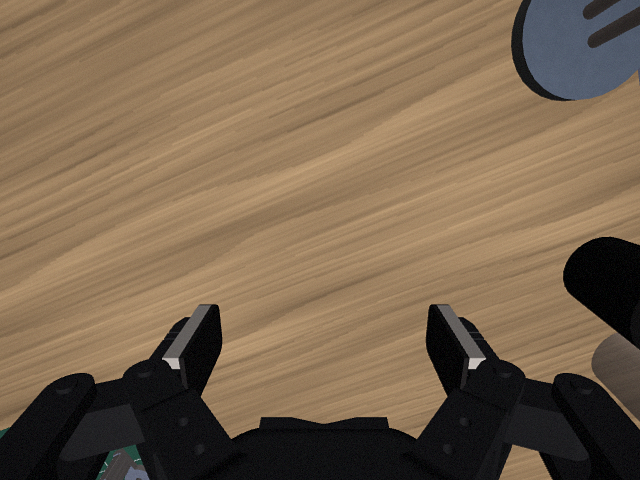

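Run:
```python
import cv2,numpy as np
c=cv2.imread("pics/top0.png")
a=cv2.resize(c[230:310,190:310],None,fx=6,fy=6,interpolation=cv2.INTER_CUBIC)
cv2.imwrite("pics/crop_top.png",a)
s=cv2.imread("pics/side0.png")
b=cv2.resize(s[160:255,180:330],None,fx=5,fy=5,interpolation=cv2.INTER_CUBIC)
cv2.imwrite("pics/crop_side.png",b)
b=cv2.resize(s[240:340,290:390],None,fx=5,fy=5,interpolation=cv2.INTER_CUBIC)
cv2.imwrite("pics/crop_stand.png",b)
b=cv2.resize(c[190:280,340:430],None,fx=6,fy=6,interpolation=cv2.INTER_CUBIC)
cv2.imwrite("pics/crop_standt.png",b)
```

```text
(no output)
```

View pics/crop_top.png

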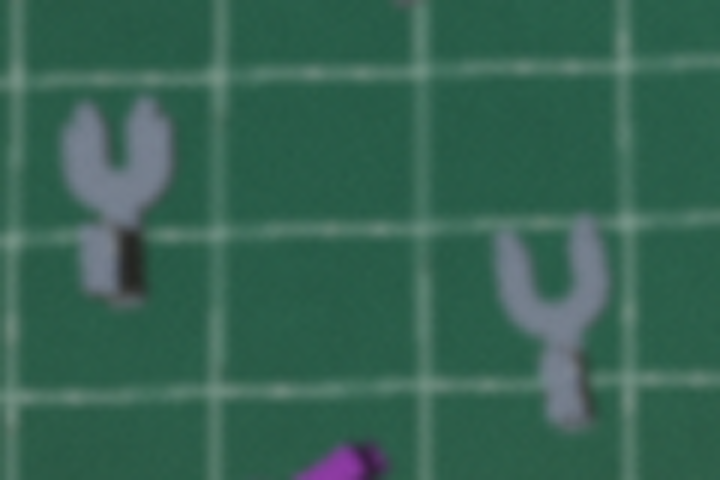

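View pics/crop_side.png

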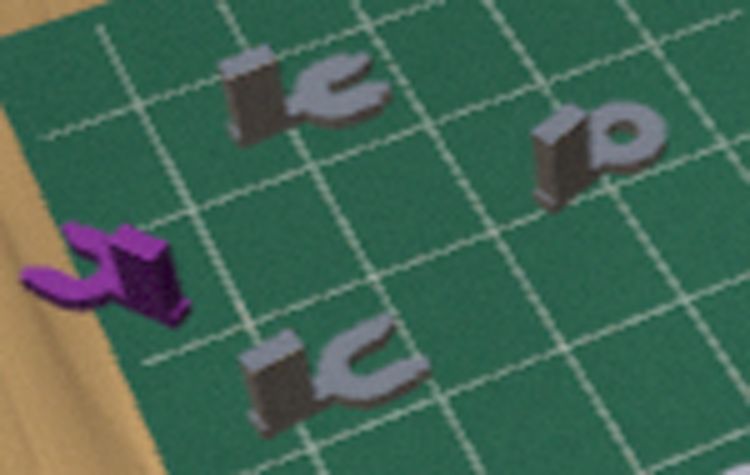

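View pics/crop_stand.png

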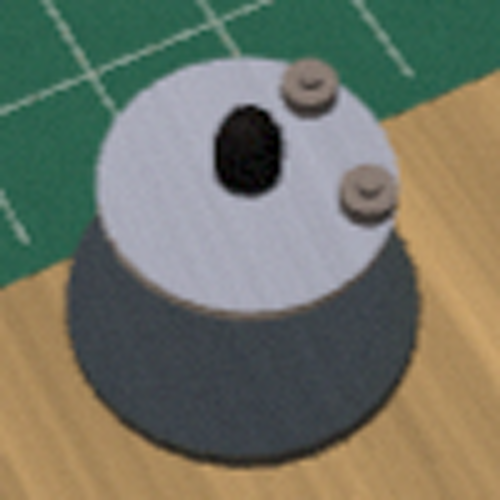

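View pics/crop_standt.png

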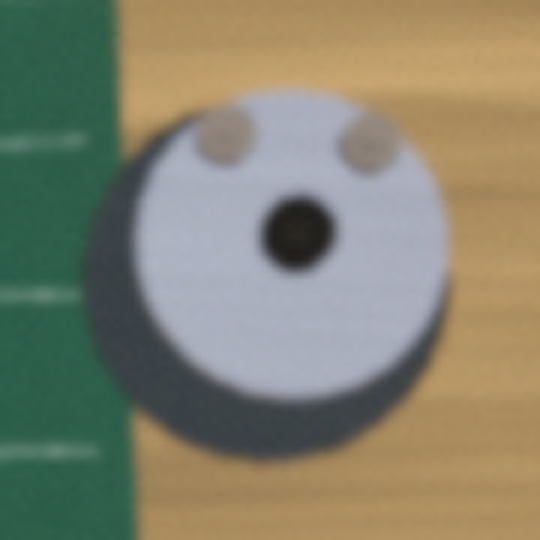

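Look-alikes in the top view: fork with narrow gap (209,262), fork with wide gap (282,282), closed ring (251,212), purple fork (237,318). The crops show gaps of about 4 px and 7.5 px at about 2 mm/px, so the clip is the wide-gap fork at (282,282). The grey stand is at about (387,232), with its wheels at (377,212) and (401,214). The turquoise stand at (410,325) is to be left alone.

```bash
cat > h.py <<'E'
import cv2,numpy as np
def ray(f,u,v,z):
    K,T=f["K"],f["T"]; u=np.atleast_1d(u).astype(float); v=np.atleast_1d(v).astype(float)
    d=np.stack([(u-K[0,2])/K[0,0],-(v-K[1,2])/K[1,1],-np.ones_like(u)],1)@T[:3,:3].T
    o=T[:3,3]; t=(z-o[2])/d[:,2]; return o+d*t[:,None]
def cloud(f):
    K,T=f["K"],f["T"]; v,u=np.mgrid[:480,:640]; Z=f["depth"]
    p=np.stack([(u-K[0,2])/K[0,0]*Z,-(v-K[1,2])/K[1,1]*Z,-Z],-1)
    return p@T[:3,:3].T+T[:3,3]
def proj(f,p):
    K,T=f["K"],f["T"]; q=(np.atleast_2d(p)-T[:3,3])@T[:3,:3]
    return np.stack([K[0,0]*q[:,0]/-q[:,2]+K[0,2],K[1,1]*-q[:,1]/-q[:,2]+K[1,2]],1)
E
python3 - <<'E'
from h import *
for n,box in [("top",(340,190,430,280)),("side",(290,240,390,340))]:
    f=dict(np.load(n+"0.npz")); P=cloud(f); c=f["color"].astype(int)
    print(n,"table z",np.median(P[300:320,30:60,2]) if n=="top" else np.median(P[330:350,200:210,2]))
    x0,y0,x1,y1=box; hsv=cv2.cvtColor(f["color"],cv2.COLOR_BGR2HSV)
    m=np.zeros((480,640),np.uint8); m[y0:y1,x0:x1]=1
    disc=((hsv[...,2]>140)&(hsv[...,1]<60)&(hsv[...,0]>90)&(m>0)).astype(np.uint8)
    k,l,s,ce=cv2.connectedComponentsWithStats(disc); i=1+np.argmax(s[1:,4]); disc=(l==i)
    z=np.median(P[disc][:,2]); print("disc",s[i],"z",z,np.percentile(P[disc][:,2],[5,25,75,95]))
    cn,_=cv2.findContours(disc.astype(np.uint8),cv2.RETR_EXTERNAL,cv2.CHAIN_APPROX_NONE)
    h=cv2.convexHull(max(cn,key=len))[:,0]
    for zz in (z,0.085,0.099,0.113):
        w=ray(f,h[:,0],h[:,1],zz)[:,:2].astype(np.float32)
        (cx,cy),rad=cv2.minEnclosingCircle(w); e=cv2.fitEllipse(w); print(" z",round(zz,4),"centre",cx,cy,rad,"ell",e)
    kn=((hsv[...,2]<60)&(m>0)).astype(np.uint8); 
    br=((c[...,2]>c[...,0]+3)&(hsv[...,2]<200)&(hsv[...,1]<80)&(m>0)).astype(np.uint8)
    for nm,q in(("knob",kn),("wheels",br)):
        k,l,s,ce=cv2.connectedComponentsWithStats(q)
        for i in range(1,k):
            if s[i,4]>25: print(nm,s[i],ce[i], "cloud med",np.median(P[l==i],0),"max z",np.percentile(P[l==i][:,2],95), "ray",ray(f,*ce[i],z+.013)[0])
E
```

```text
top table z 0.0006230862626654954
disc [ 363  206   51   50 1775] z 0.08859114995744322 [0.08577111 0.08748799 0.08974575 0.09146114]
 z 0.0886 centre 0.553510308265686 -0.1383332759141922 0.05193660035729408 ell ((0.5528525710105896, -0.1380920708179474), (0.10181562602519989, 0.10297608375549316), 157.42367553710938)
 z 0.085 centre 0.5540920495986938 -0.1387849748134613 0.05213145166635513 ell ((0.5534318089485168, -0.13854287564754486), (0.10219836980104446, 0.10336320102214813), 157.42430114746094)
 z 0.099 centre 0.5518240928649902 -0.13702401518821716 0.051371827721595764 ell ((0.5511735677719116, -0.13678543269634247), (0.10070620477199554, 0.10185401141643524), 157.42379760742188)
 z 0.113 centre 0.5495988130569458 -0.13528263568878174 0.05060819908976555 ell ((0.5489153861999512, -0.13502798974514008), (0.09921403974294662, 0.10034484416246414), 157.42372131347656)
knob [385 224  10  10  82] [389.23170732 228.43902439] cloud med [ 0.55105293 -0.13601682  0.12199252] max z 0.12550427306811382 ray [ 0.55428285 -0.13904913  0.10159115]
wheels [359 190  57  77 341] [389.4926686
[... 1522 characters left out ...]
0087908]
wheels [346 252  12  11  99] [351.3030303  256.92929293] cloud med [ 0.58672051 -0.12031341  0.09682764] max z 0.10160237148426256 ray [ 0.58522111 -0.12178919  0.10087908]
wheels [358 265  12  21 130] [363.78461538 277.67692308] cloud med [ 0.5835647  -0.16672949  0.09664519] max z 0.1006516589105896 ray [ 0.5828714  -0.16855228  0.10087908]
wheels [312 288  51  16  83] [335.73493976 299.22891566] cloud med [ 0.52375829 -0.18099333  0.08463306] max z 0.08781827236384727 ray [ 0.52155618 -0.18354888  0.10087908]
wheels [334 330  15   3  27] [340.55555556 331.37037037] cloud med [ 0.52439137 -0.19817384  0.00812051] max z 0.010892946643413481 ray [ 0.5012438  -0.23725179  0.10087908]
```

Run:
```python
from h import *
A=np.array([.5526,-.1382])
for n,box,uv in [("top",(340,190,430,280),[(377.4,212.3),(401.4,213.5)]),("side",(290,240,390,340),None)]:
    f=dict(np.load(n+"0.npz")); P=cloud(f)
    # cloud points on disc with z in [.095,.105], away from axis
    d=np.linalg.norm(P[...,:2]-A,axis=2)
    m=(P[...,2]>.0955)&(P[...,2]<.106)&(d>.025)&(d<.052)
    p=P[m]; 
    lo=np.float32(p[:,:2]); _,lab,c=cv2.kmeans(lo,2,None,(3,50,1e-6),5,cv2.KMEANS_PP_CENTERS)
    print(n,len(p),c, "mid",c.mean(0),"yaw(mid)",np.arctan2(*(c.mean(0)-A)[::-1]))
    y=c[np.argmax(c[:,1])]-c[np.argmin(c[:,1])]; print(" sep",np.linalg.norm(y),"yaw",np.arctan2(-y[0],y[1]))
    if uv:
        w=ray(f,[q[0] for q in uv],[q[1] for q in uv],.101); print(w, w.mean(0)[:2]-A)
        y=(w[0]-w[1])[:2]; print(" sep",np.linalg.norm(y),"yaw",np.arctan2(-y[0],y[1]), np.arctan2(*(w.mean(0)[:2]-A)[::-1]))
# clip
for n,(x0,y0,x1,y1) in [("top",(268,262,296,306)),("side",(224,218,272,252))]:
    f=dict(np.load(n+"0.npz")); P=cloud(f); hsv=cv2.cvtColor(f["color"],cv2.COLOR_BGR2HSV)
    m=np.zeros((480,640),bool); m[y0:y1,x0:x1]=1
    g=m&(hsv[...,1]<70)&(P[...,2]>.003)
    U=g&(P[...,2]<.012)&(hsv[...,2]>95); T=g&(P[...,2]>.036)
    print(n,"U",U.sum(),P[U].mean(0),"tabtop",T.sum(),P[T].mean(0), np.percentile(P[T][:,2],[50,95]))
    v,u=np.where(U); w=ray(f,u,v,.008)[:,:2]
    e=cv2.minAreaRect(w.astype(np.float32)); print(" rect",e)
    v,u=np.where(T); w2=ray(f,u,v,.044)[:,:2]; e2=cv2.minAreaRect(w2.astype(np.float32)); print(" tab rect",e2)
    dd=np.array(e[0])-np.array(e2[0]); print(" dir yaw",np.arctan2(dd[1],dd[0]),np.linalg.norm(dd))
    vis=f["color"].copy(); vis[U]=(0,0,255); vis[T]=(0,255,255)
    cv2.imwrite(f"pics/clip_{n}.png",cv2.resize(vis[y0-10:y1+10,x0-10:x1+10],None,fx=8,fy=8,interpolation=cv2.INTER_NEAREST))
```

```text
top 144 [[ 0.58458734 -0.16438507]
 [ 0.58872914 -0.11640032]] mid [ 0.58665824 -0.14039269] yaw(mid) -0.06429190058108228
 sep 0.048163157 yaw -0.08610169
[[ 0.58747874 -0.11728821  0.101     ]
 [ 0.58365368 -0.16468926  0.101     ]] [ 0.03296621 -0.00278873]
 sep 0.047555125664100674 yaw -0.08052107630182397 -0.08439277916126008
side 164 [[ 0.5883512  -0.11934911]
 [ 0.5835807  -0.16668084]] mid [ 0.58596593 -0.14301498] yaw(mid) -0.14331894288534228
 sep 0.04757153 yaw -0.10044978
top U 225 [0.46867867 0.08189965 0.0082244 ] tabtop 73 [0.43298121 0.07474218 0.07177754] [0.04417482 0.04881333]
 rect ((0.45647183060646057, 0.08357173949480057), (0.07326934486627579, 0.05050789937376976), 7.821325302124023)
 tab rect ((0.4521332085132599, 0.0745895579457283), (0.015100160613656044, 0.06069761887192726), 80.93999481201172)
 dir yaw 1.120820356851662 0.009975130427623657
side U 193 [0.46739973 0.08137054 0.00792989] tabtop 88 [0.43167703 0.06778703 0.05046224] [0.04301499 0.04588897]
 rect ((0.4608301818370819, 0.08199739456176758), (0.07215206325054169, 0.07882291078567505), 76.39065551757812)
 tab rect ((0.4329008460044861, 0.07481521368026733), (0.03136741742491722, 0.023697445169091225), 69.96202087402344)
 dir yaw 0.25170178211722083 0.028838022162841002
```

Run:
```python
from h import *
for n,(x0,y0,x1,y1) in [("top",(268,262,296,306)),("side",(224,218,272,252))]:
    f=dict(np.load(n+"0.npz")); P=cloud(f); hsv=cv2.cvtColor(f["color"],cv2.COLOR_BGR2HSV)
    m=np.zeros((480,640),bool); m[y0:y1,x0:x1]=1
    g=(m&(hsv[...,1]<75)).astype(np.uint8)
    k,l,s,ce=cv2.connectedComponentsWithStats(g); g=l==1+np.argmax(s[1:,4])
    T=g&(P[...,2]>.036)&(P[...,2]<.052)
    if n=="side": T&=hsv[...,2]>105
    U=g&(P[...,2]<.013)&(hsv[...,2]>105)
    v,u=np.where(T); w2=ray(f,u,v,.044)[:,:2].astype(np.float32); e2=cv2.minAreaRect(w2); print(n,"tab",T.sum(),w2.mean(0),e2)
    v,u=np.where(U); w=ray(f,u,v,.008)[:,:2].astype(np.float32); print(" U",U.sum(),w.mean(0))
    w=w[w[:,0]>0.452]; mu=w.mean(0); print(" U(x>.452) mean",mu,"rect",cv2.minAreaRect(w))
    dd=mu-w2.mean(0); print(" yaw",np.arctan2(dd[1],dd[0]),np.linalg.norm(dd))
    vis=f["color"].copy(); vis[U]=(0,0,255); vis[T]=(0,255,255)
    cv2.imwrite(f"pics/clip_{n}2.png",np.hstack([cv2.resize(q[y0-10:y1+10,x0-10:x1+10],None,fx=6,fy=6,interpolation=cv2.INTER_NEAREST) for q in (vis,f["color"])])[:600,:800])
```

```text
top tab 71 [0.43396133 0.07739733] ((0.4338958263397217, 0.07734618335962296), (0.0238810908049345, 0.012000959366559982), 10.53270435333252)
 U 239 [0.47077498 0.0828565 ]
 U(x>.452) mean [0.47188023 0.08291421] rect ((0.4730585515499115, 0.08393733203411102), (0.04248027876019478, 0.03808401897549629), 2.734600305557251)
 yaw 0.14447783 0.038318124
side tab 53 [0.43307725 0.07671012] ((0.4330643117427826, 0.07652200013399124), (0.0239392276853323, 0.01021339651197195), 7.32264518737793)
 U 340 [0.46449733 0.08364203]
 U(x>.452) mean [0.47353384 0.08059247] rect ((0.47552141547203064, 0.07907184958457947), (0.04695723205804825, 0.09465097635984421), 1.262715458869934)
 yaw 0.09567035 0.040642448
```

View pics/clip_top2.png

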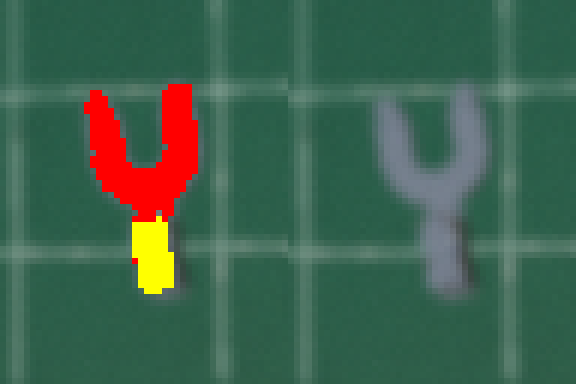

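View pics/clip_side2.png

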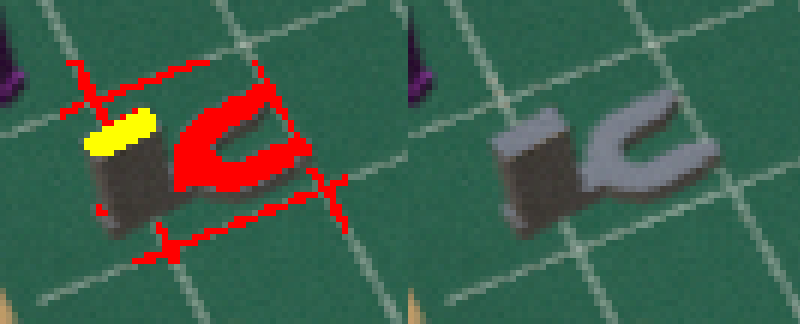

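```bash
cat > go.py <<'E'
# usage: go.py x y z yaw(of clip x axis; tool x opposite)
import sys,numpy as np
from bench import r
from scipy.spatial.transform import Rotation as R
def rel(t,yaw):
    o=r.get_obs(); Rt=R.from_rotvec(o["orientation"]); M=Rt.as_matrix()
    c,s=np.cos(yaw),np.sin(yaw)
    D=np.array([[-c,-s,0],[-s,c,0],[0,0,-1.]]).reshape(3,3)
    d=M.T@(np.array(t)-o["tcp_pos"])*1000; w=(Rt.inv()*R.from_matrix(D)).as_rotvec()
    print("t",round(float(o["clock"]),2),"pos",np.round(o["tcp_pos"],4),"F",np.round(o["contact_force"],2),"M",np.round(o["moment"],2),"w",round(float(o["grip_width"]),4))
    print("to go: tool mm",np.round(d,1),"turn",np.round(w,4),"joints",np.round(o["joints"],2))
if __name__=="__main__":
    a=list(map(float,sys.argv[1:])); rel(a[:3],a[3])
E
python3 go.py 0.4335 0.077 0.15 0.155
```

```text
t 0.15 pos [0.2582 0.6232 0.2306] F [-0.94  0.56 -0.57] M [-0.06 -0.01 -0.05] w 0.0853
to go: tool mm [-371.  -437.4   81.2] turn [-1.400e-03 -3.000e-04 -5.478e-01] joints [-1.29  0.48  0.02  1.56 -0.01  1.11 -0.08]
```

Call:
{"fn": "play_rows", "kwargs": {"increments": [[-30,-36,8,0,0,-0.05,100],[-30,-36,8,0,0,-0.05,100],[-30,-36,8,0,0,-0.05,100],[-30,-36,8,0,0,-0.05,100],[-30,-36,8,0,0,-0.05,100]], "force": 50}}

```text
clock: 0.65
tcp_pos: [0.347, 0.409, 0.1876]
orientation: [-0.188, -3.133, -0.004]
contact_force: [-0.0, 0.0, 0.8]
grip_width: 0.0519
```

```bash
python3 go.py 0.4335 0.077 0.15 0.155
```

```text
t 0.65 pos [0.347  0.409  0.1876] F [-0.01  0.    0.83] M [-0.   -0.04  0.06] w 0.0519
to go: tool mm [-125.6 -319.4   36.5] turn [ 0.0026 -0.0029 -0.2747] joints [-0.99  0.3   0.01  1.93 -0.01  0.91  0.48]
```

Call:
{"fn": "play_rows", "kwargs": {"increments": [[-18,-42,5,0,0,-0.055,100],[-18,-42,5,0,0,-0.055,100],[-18,-42,5,0,0,-0.055,100],[-16,-42,5,0,0,-0.055,100],[-16,-42,5,0,0,-0.05,100]]}}

```text
clock: 1.15
tcp_pos: [0.4332, 0.1887, 0.1604]
orientation: [0.253, -3.129, -0.003]
contact_force: [0.8, 1.0, -0.1]
grip_width: 0.0521
```

```bash
python3 go.py 0.4335 0.077 0.12 0.155
```

```text
t 1.15 pos [0.4332 0.1887 0.1604] F [ 0.83  0.96 -0.08] M [ 0.06 -0.07  0.  ] w 0.0521
to go: tool mm [  17.6 -110.4   40.2] turn [ 0.0023 -0.0027  0.0067] joints [-0.61  0.24  0.07  2.1  -0.03  0.81  1.22]
```

Call:
{"fn": "play_rows", "kwargs": {"increments": [[4,-35,13,0,0,0,100],[4,-35,13,0,0,0,100],[5,-30,12,0,0,0,100],[4,-9,2,0,0,0,100],[0,0,0,0,0,0,100]]}}

```text
clock: 1.65
tcp_pos: [0.4354, 0.0674, 0.1187]
orientation: [0.237, -3.131, -0.001]
contact_force: [1.3, 0.3, -0.2]
grip_width: 0.052
```

```bash
python3 go.py 0.4335 0.077 0.12 0.155
python3 - <<'E'
from bench import grab_frame
import cv2,numpy as np
for n in ("wrist","top"):
    f=grab_frame(n); cv2.imwrite(f"pics/{n}1.png",f["color"]); np.savez(f"{n}1.npz",**f)
E
```

```text
t 1.65 pos [0.4354 0.0674 0.1187] F [ 1.3   0.32 -0.2 ] M [-0.01  0.01  0.01] w 0.052
to go: tool mm [ 0.5  9.8 -1.3] turn [ 0.0008 -0.0016 -0.0039] joints [-0.41  0.26  0.13  2.21 -0.05  0.68  1.48]
```

View pics/wrist1.png

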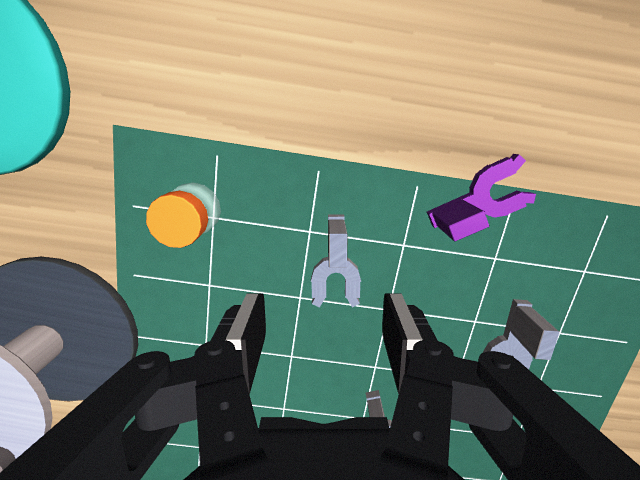

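Run:
```python
from h import *
f=dict(np.load("wrist1.npz")); P=cloud(f); x0,y0,x1,y1=300,205,375,315
vis=cv2.resize(f["color"][y0:y1,x0:x1],None,fx=5,fy=5,interpolation=cv2.INTER_CUBIC); cv2.imwrite("pics/w1crop.png",vis)
hsv=cv2.cvtColor(f["color"],cv2.COLOR_BGR2HSV); m=np.zeros((480,640),bool); m[y0:y1,x0:x1]=1
g=m&(hsv[...,1]<75)&(hsv[...,2]>100)
T=g&(P[...,2]>.039)&(P[...,2]<.05); U=g&(P[...,2]<.013)&(P[...,2]>.004)
for nm,M,z in(("tab",T,.044),("U",U,.008)):
    v,u=np.where(M); w=ray(f,u,v,z)[:,:2].astype(np.float32); print(nm,M.sum(),w.mean(0),cv2.minAreaRect(w),np.median(P[M],0))
```

```text
tab 662 [0.43388167 0.07670764] ((0.43362826108932495, 0.07683213800191879), (0.025552548468112946, 0.01159576140344143), 8.609097480773926) [0.43347134 0.07655061 0.04520585]
U 1356 [0.4701921  0.08259342] ((0.45719245076179504, 0.08044673502445221), (0.074928417801857, 0.03829529136419296), 8.607660293579102) [0.47105588 0.07833613 0.00933022]
```

View pics/w1crop.png

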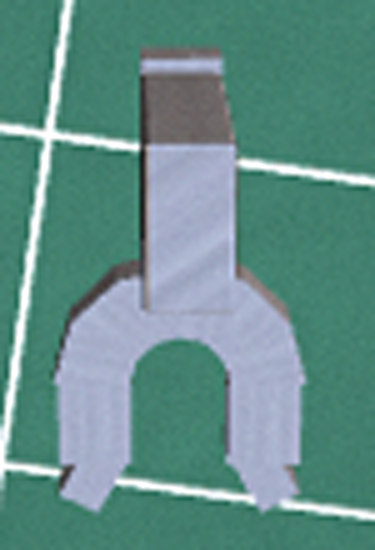

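Call:
{"fn": "play_rows", "kwargs": {"increments": [[1,9,0,0,0,0,100],[0,0,25,0,0,0,100],[0,0,25,0,0,0,100],[0,0,20,0,0,0,100],[0,0,0,0,0,0,100]]}}

```text
clock: 2.25
tcp_pos: [0.4374, 0.0916, 0.0505]
orientation: [-0.263, 3.121, 0.013]
contact_force: [0.2, 0.9, 0.1]
grip_width: 0.0517
```

```bash
python3 go.py 0.4336 0.0768 0.007 0.15
```

```text
t 2.25 pos [0.4374 0.0916 0.0505] F [0.25 0.86 0.07] M [-0.06  0.04 -0.01] w 0.0517
to go: tool mm [  6.6 -14.3  43.3] turn [0.0075 0.0098 0.0182] joints [-0.42  0.39  0.09  2.24 -0.09  0.5   1.48]
```

Call:
{"fn": "play_rows", "kwargs": {"increments": [[3,-7,0,0.006,0.006,0.01,100],[2,-5,0,0,0.004,0.005,100],[0,0,0,0,0,0,100],[0,0,0,0,0,0,100]]}}

```text
clock: 2.65
tcp_pos: [0.4359, 0.0815, 0.0532]
orientation: [-0.245, 3.129, 0.005]
contact_force: [0.3, 0.5, -0.4]
grip_width: 0.0518
```

```bash
python3 go.py 0.4336 0.0768 0.007 0.15
```

```text
t 2.65 pos [0.4359 0.0815 0.0532] F [ 0.27  0.5  -0.4 ] M [-0.05 -0.02 -0.01] w 0.0518
to go: tool mm [ 3.1 -4.4 46.2] turn [0.0027 0.0031 0.006 ] joints [-0.41  0.38  0.1   2.24 -0.08  0.52  1.48]
```

Call:
{"fn": "play_rows", "kwargs": {"increments": [[2,-4,12,0.003,0.003,0.005,100],[0,0,12,0,0,0,100],[0,0,10,0,0,0,100],[0,0,0,0,0,0,100],[0,0,0,0,0,0,100]]}}

```text
clock: 3.15
tcp_pos: [0.4354, 0.0764, 0.0176]
orientation: [-0.233, 3.13, -0.0]
contact_force: [0.8, 0.2, -0.1]
grip_width: 0.0522
```

```bash
python3 go.py 0.4336 0.0768 0.007 0.15
```

```text
t 3.15 pos [0.4354 0.0764 0.0176] F [ 0.81  0.23 -0.11] M [-0.   -0.01  0.03] w 0.0522
to go: tool mm [ 1.7  0.7 10.6] turn [-0.0004  0.0024 -0.0012] joints [-0.39  0.46  0.09  2.26 -0.1   0.43  1.5 ]
```

Call:
{"fn": "play_rows", "kwargs": {"increments": [[1.7,0.7,6,0,0.0024,0,100],[0,0,4,0,0,0,100],[0,0,0,0,0,0,100],[0,0,0,0,0,0,100]]}}

```text
clock: 3.55
tcp_pos: [0.4337, 0.0769, 0.0071]
orientation: [-0.233, 3.133, -0.0]
contact_force: [-0.7, 0.3, -0.2]
grip_width: 0.0517
```

```bash
python3 go.py 0.4336 0.0768 0.007 0.15
```

```text
t 3.55 pos [0.4337 0.0769 0.0071] F [-0.68  0.26 -0.24] M [-0.01 -0.01  0.03] w 0.0517
to go: tool mm [ 0.1 -0.1  0.1] turn [-0.0003  0.0003 -0.0012] joints [-0.39  0.48  0.09  2.26 -0.1   0.4   1.5 ]
```

Call:
{"fn": "play_rows", "kwargs": {"increments": [[0,0,0,0,0,0,255],[0,0,0,0,0,0,255],[0,0,0,0,0,0,255],[0,0,0,0,0,0,255],[0,0,0,0,0,0,255]], "force": 50}}

```text
clock: 4.05
tcp_pos: [0.434, 0.077, 0.0076]
orientation: [-0.233, 3.132, 0.0]
contact_force: [-0.0, -0.1, -1.4]
grip_width: 0.0114
```

Call:
{"fn": "play_rows", "kwargs": {"increments": [[0,0,0,0,0,0,255],[0,0,0,0,0,0,255],[0,0,0,0,0,0,255]], "force": 50}}

```text
clock: 4.35
tcp_pos: [0.4338, 0.077, 0.0076]
orientation: [-0.234, 3.132, -0.0]
contact_force: [-0.2, 0.3, -1.1]
grip_width: 0.0117
```

```bash
python3 go.py 0.4336 0.0768 0.15 0.15
```

```text
t 4.35 pos [0.4338 0.077  0.0076] F [-0.17  0.27 -1.15] M [ 0.06 -0.03 -0.01] w 0.0117
to go: tool mm [ 1.000e-01 -2.000e-01 -1.425e+02] turn [-0.0001  0.001  -0.0011] joints [-0.39  0.48  0.09  2.26 -0.1   0.4   1.5 ]
```

Call:
{"fn": "play_rows", "kwargs": {"increments": [[0,0,-10,0,0,0,255],[0,0,-30,0,0,0,255],[0,0,-35,0,0,0,255],[0,0,-35,0,0,0,255],[0,0,-20,0,0,0,255]]}}

```text
clock: 4.85
tcp_pos: [0.431, 0.076, 0.1415]
orientation: [0.232, -3.126, 0.003]
contact_force: [-0.0, 0.3, -1.8]
grip_width: 0.0115
```

Call:
{"fn": "play_rows", "kwargs": {"increments": [[0,0,0,0,0,0,255],[0,0,0,0,0,0,255]]}}

```text
clock: 5.05
tcp_pos: [0.4326, 0.0765, 0.1451]
orientation: [-0.233, 3.133, 0.0]
contact_force: [-1.0, 0.2, -1.3]
grip_width: 0.0114
```

```bash
python3 go.py 0.4749 -0.1316 0.15 -0.085
python3 - <<'E'
from bench import grab_frame
import cv2,numpy as np
f=grab_frame("wrist"); cv2.imwrite(f"pics/wrist2.png",f["color"]); np.savez(f"wrist2.npz",**f)
E
```

```text
t 5.05 pos [0.4326 0.0765 0.1451] F [-1.04  0.2  -1.35] M [0.01 0.02 0.04] w 0.0114
to go: tool mm [ -11.  -212.    -4.9] turn [2.000e-04 2.000e-04 2.333e-01] joints [-0.44  0.21  0.14  2.19 -0.04  0.75  1.45]
```

View pics/wrist2.png

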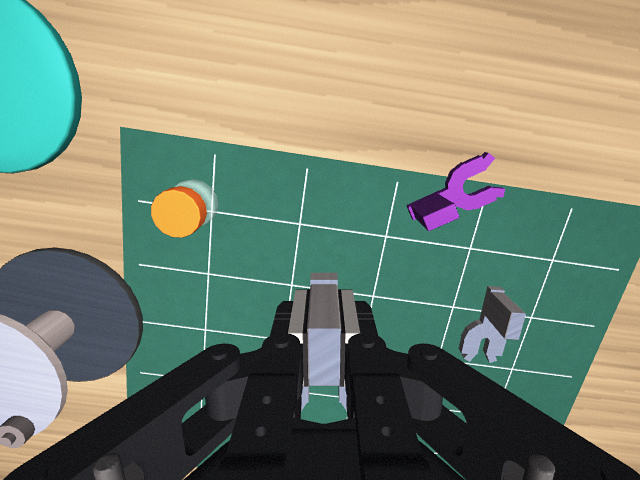

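Call:
{"fn": "play_rows", "kwargs": {"increments": [[2,-20,0,0,0,0.045,255],[2,-35,0,0,0,0.045,255],[-4,-40,0,0,0,0.045,255],[-7,-40,0,0,0,0.045,255],[-10,-35,0,0,0,0.03,255]]}}

```text
clock: 5.6
tcp_pos: [0.4536, -0.0974, 0.1395]
orientation: [-0.1, -3.129, 0.002]
contact_force: [1.2, 0.9, -1.7]
grip_width: 0.0118
```

Call:
{"fn": "play_rows", "kwargs": {"increments": [[0,-10,0,0,0,0.0,255],[0,0,0,0,0,0,255]]}}

```text
clock: 5.8
tcp_pos: [0.4509, -0.1147, 0.1375]
orientation: [-0.12, -3.125, 0.006]
contact_force: [-1.3, 0.7, -1.1]
grip_width: 0.0114
```

```bash
python3 go.py 0.4749 -0.1316 0.14 -0.085
```

```text
t 5.8 pos [ 0.4509 -0.1147  0.1375] F [-1.28  0.66 -1.07] M [-0.03  0.    0.05] w 0.0114
to go: tool mm [-25.2 -15.   -2.8] turn [-0.0046 -0.0145  0.0083] joints [-0.14  0.27  0.3   2.14 -0.11  0.76  1.72]
```

Call:
{"fn": "play_rows", "kwargs": {"increments": [[-8,-6,-1,-0.004,-0.01,0.006,255],[-9,-5,-1,0,-0.004,0.002,255],[-6,-3,0,0,0,0,255],[0,0,0,0,0,0,255],[0,0,0,0,0,0,255]]}}

```text
clock: 6.3
tcp_pos: [0.4738, -0.1281, 0.1379]
orientation: [-0.126, -3.136, -0.002]
contact_force: [-0.1, 0.2, -1.1]
grip_width: 0.0113
```

```bash
python3 go.py 0.4749 -0.1316 0.14 -0.085
python3 - <<'E'
from bench import grab_frame
import cv2,numpy as np
for n in ("wrist","side","top"):
  f=grab_frame(n); cv2.imwrite(f"pics/{n}3.png",f["color"]); np.savez(f"{n}3.npz",**f)
  if n=="side": cv2.imwrite("pics/side3c.png",cv2.resize(f["color"][190:340,230:430],None,fx=4,fy=4,interpolation=cv2.INTER_CUBIC))
  if n=="top": cv2.imwrite("pics/top3c.png",cv2.resize(f["color"][180:300,330:450],None,fx=5,fy=5,interpolation=cv2.INTER_CUBIC))
E
```

```text
t 6.3 pos [ 0.4738 -0.1281  0.1379] F [-0.14  0.24 -1.06] M [ 0.    0.03 -0.01] w 0.0113
to go: tool mm [-1.4 -3.4 -2.1] turn [ 0.0009 -0.0028  0.0045] joints [-0.11  0.31  0.3   2.09 -0.13  0.77  1.75]
```

View pics/wrist3.png

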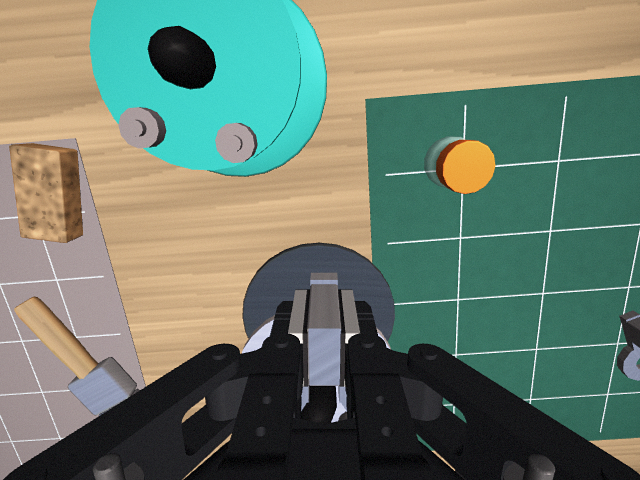

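View pics/side3c.png

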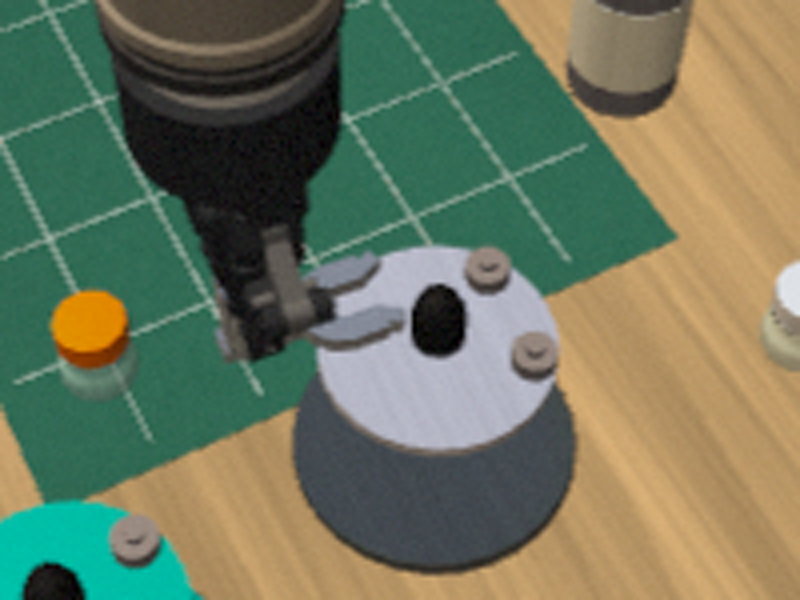

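View pics/top3c.png

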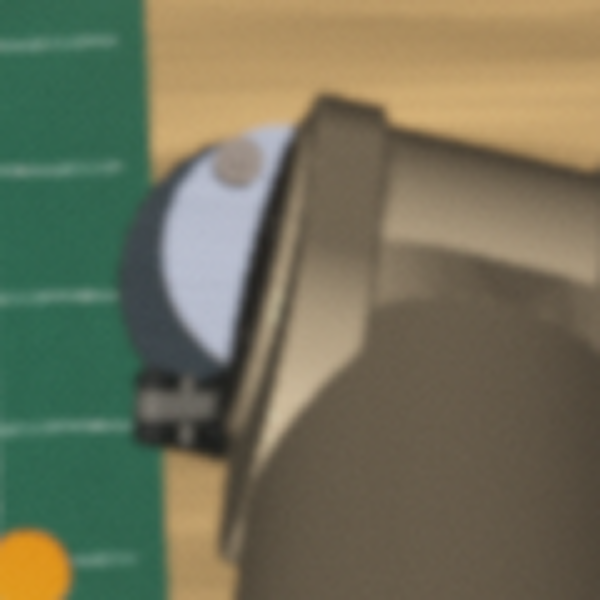

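```bash
cat > ov.py <<'E'
import sys
from h import *
from scipy.spatial.transform import Rotation as R
# outline of clip top (x,y) mm
t=np.linspace(np.pi/2,3*np.pi/2,20)
inner=[(22,13),(14,7.5)]+[(7.5*np.cos(a),7.5*np.sin(a)) for a in t]+[(14,-7.5),(22,-13)]
outer=[(22,-13),(19,-19),(0,-19)]+[(19*np.cos(a),19*np.sin(a)) for a in t[::-1]]+[(0,19),(19,19),(22,13)]
def draw(img,f,tcp,rv,off,zt=.008,col=(0,0,255)):
    M=R.from_rotvec(rv).as_matrix(); ex=-M[:,0]; ey=M[:,1]; ez=-M[:,2]
    base=tcp+ex*.038-ez*off
    pts=np.array([base+ex*x/1e3+ey*y/1e3+ez*zt for x,y in inner+outer])
    return proj(f,pts)
E
python3 - <<'E'
from ov import *
f=dict(np.load("side3.npz")); tcp=np.array([0.4738,-0.1281,0.1379]); 
q=draw(None,f,tcp,[-0.126,-3.136,-0.002],.0076)
s=6; x0,y0=290,240
im=cv2.resize(f["color"][y0:y0+100,x0:x0+100],None,fx=s,fy=s,interpolation=cv2.INTER_CUBIC)
def T(p): return np.int32((p+0.5-[x0,y0])*s)
cv2.polylines(im,[T(q)],True,(0,0,255),1)
a=np.linspace(0,2*np.pi,60); A=np.array([.5526,-.1382])
for rad,z,c in((.052,.088,(0,200,0)),(.012,.092,(255,0,0)),(.012,.124,(255,0,255))):
    cv2.polylines(im,[T(proj(f,np.c_[A[0]+rad*np.cos(a),A[1]+rad*np.sin(a),0*a+z]))],True,c,1)
cv2.imwrite("pics/ov3.png",im)
E
```

```text
(no output)
```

View pics/ov3.png

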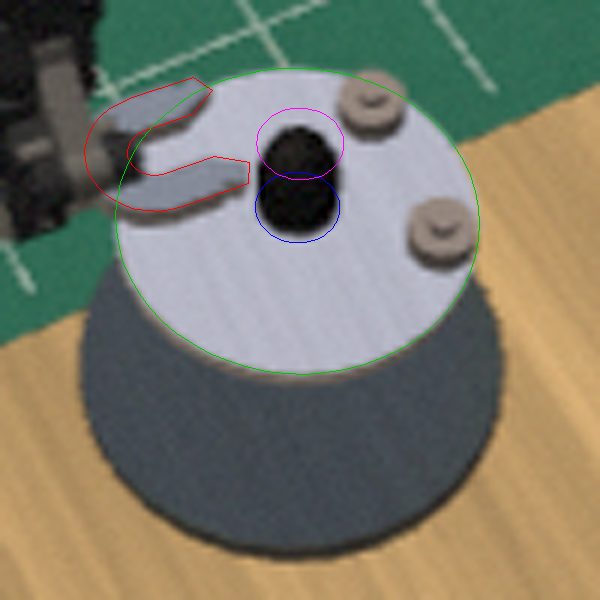

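Call:
{"fn": "play_rows", "kwargs": {"increments": [[-1,-3,8,0,-0.003,0.0045,255],[0,0,12,0,0,0,255],[0,0,8,0,0,0,255],[0,0,0,0,0,0,255],[0,0,0,0,0,0,255]]}}

```text
clock: 6.95
tcp_pos: [0.4731, -0.131, 0.1067]
orientation: [-0.133, -3.137, -0.002]
contact_force: [-0.1, -0.1, -1.3]
grip_width: 0.0115
```

```bash
python3 go.py 0.4749 -0.1316 0.096 -0.085
```

```text
t 6.95 pos [ 0.4731 -0.131   0.1067] F [-0.11 -0.08 -1.33] M [-0.01  0.   -0.02] w 0.0115
to go: tool mm [-1.8 -0.5 10.7] turn [ 0.0012 -0.0013 -0.    ] joints [-0.09  0.36  0.28  2.11 -0.15  0.69  1.78]
```

Call:
{"fn": "play_rows", "kwargs": {"increments": [[-1,0,3,0,0,0,255],[0,0,3,0,0,0,255],[0,0,2,0,0,0,255],[0,0,0,0,0,0,255]]}}

```text
clock: 7.35
tcp_pos: [0.4746, -0.1311, 0.0983]
orientation: [-0.133, -3.138, -0.002]
contact_force: [0.2, 0.2, -0.5]
grip_width: 0.0116
```

Call:
{"fn": "play_rows", "kwargs": {"increments": [[0,0,1,0,0,0,255],[0,0,1,0,0,0,255]]}}

```text
clock: 7.55
tcp_pos: [0.4749, -0.1311, 0.0965]
orientation: [0.133, 3.139, 0.002]
contact_force: [-0.1, -1.0, -1.0]
grip_width: 0.0112
```

Call:
{"fn": "play_rows", "kwargs": {"increments": [[0,0,1,0,0,0,255],[0,0,1,0,0,0,255]]}}

```text
clock: 7.75
tcp_pos: [0.4749, -0.1311, 0.0946]
orientation: [0.134, 3.138, 0.002]
contact_force: [-0.8, 1.6, 3.4]
grip_width: 0.0115
```

```bash
python3 go.py 0.4749 -0.1316 0.09 -0.085
```

```text
t 7.75 pos [ 0.4749 -0.1311  0.0946] F [-0.85  1.6   3.37] M [-0.01  0.26  0.02] w 0.0115
to go: tool mm [ 0.  -0.5  4.6] turn [ 0.0013  0.0003 -0.0001] joints [-0.08  0.38  0.28  2.12 -0.17  0.66  1.79]
```

Call:
{"fn": "play_rows", "kwargs": {"increments": [[0,0,1,0,0,0,255],[0,0,1,0,0,0,255]]}}

```text
clock: 7.95
tcp_pos: [0.4749, -0.1311, 0.0929]
orientation: [0.134, 3.138, 0.002]
contact_force: [-1.4, -0.8, 3.2]
grip_width: 0.0112
```

Call:
{"fn": "play_rows", "kwargs": {"increments": [[0,0,1,0,0,0,255],[0,0,1,0,0,0,255]]}}

```text
clock: 8.15
tcp_pos: [0.475, -0.1311, 0.0911]
orientation: [0.134, 3.138, 0.003]
contact_force: [-1.8, 0.9, 5.2]
grip_width: 0.0109
```

```bash
python3 go.py 0.4749 -0.1316 0.0895 -0.085
```

```text
t 8.15 pos [ 0.475  -0.1311  0.0911] F [-1.83  0.9   5.19] M [ 0.09  0.36 -0.01] w 0.0109
to go: tool mm [ 0.  -0.5  1.6] turn [ 0.0017  0.0006 -0.0002] joints [-0.08  0.38  0.27  2.12 -0.17  0.66  1.79]
```

Call:
{"fn": "play_rows", "kwargs": {"increments": [[0,-0.3,1,0,0,0,255],[0,0,1,0,0,0,255]]}}

```text
clock: 8.35
tcp_pos: [0.4749, -0.1312, 0.0891]
orientation: [0.133, 3.138, 0.003]
contact_force: [-2.7, 1.1, 5.7]
grip_width: 0.0113
```

Call:
{"fn": "play_rows", "kwargs": {"increments": [[0,0,0,0,0,0,255],[0,0,0,0,0,0,255]]}}

```text
clock: 8.55
tcp_pos: [0.4749, -0.1311, 0.0891]
orientation: [0.133, 3.138, 0.004]
contact_force: [-1.8, 1.2, 5.3]
grip_width: 0.0118
```

```bash
python3 go.py 0.4749 -0.1316 0.0895 -0.085;  python3 - <<'E'
from ov import *
from bench import r,grab_frame
f=grab_frame("side"); np.savez("side4.npz",**f); o=r.get_obs()
q=draw(None,f,o["tcp_pos"],o["orientation"],.0076)
s=6; x0,y0=290,240
im=cv2.resize(f["color"][y0:y0+100,x0:x0+100],None,fx=s,fy=s,interpolation=cv2.INTER_CUBIC)
def T(p): return np.int32((p+0.5-[x0,y0])*s)
cv2.polylines(im,[T(q)],True,(0,0,255),1)
cv2.imwrite("pics/ov4.png",im)
E
```

```text
t 8.55 pos [ 0.4749 -0.1311  0.0891] F [-1.75  1.17  5.34] M [ 0.07  0.38 -0.03] w 0.0118
to go: tool mm [-0.  -0.5 -0.4] turn [ 0.0023  0.0005 -0.    ] joints [-0.08  0.39  0.27  2.12 -0.17  0.65  1.8 ]
```

View pics/ov4.png

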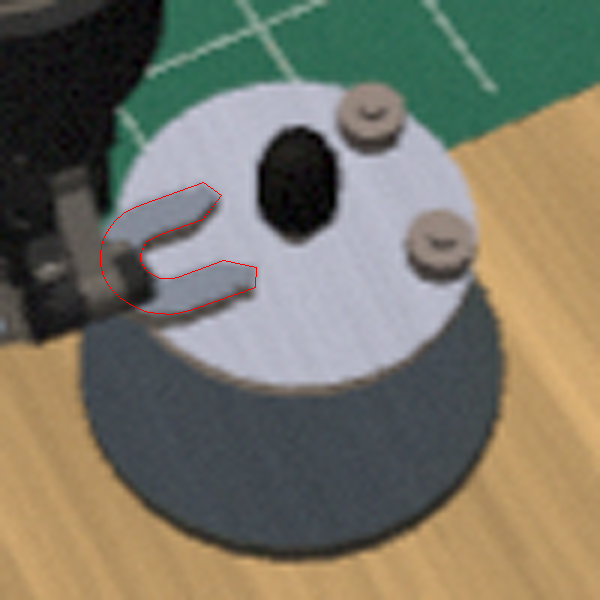

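Call:
{"fn": "play_rows", "kwargs": {"increments": [[-2,-0.3,0,0,0,0,255],[-2,-0.2,0,0,0,0,255],[-2,0,0,0,0,0,255],[-2,0,0,0,0,0,255]]}}

```text
clock: 9.0
tcp_pos: [0.4793, -0.132, 0.0883]
orientation: [-0.134, -3.132, -0.006]
contact_force: [-4.3, 0.5, 5.3]
grip_width: 0.0114
```

```bash
python3 go.py 0.5147 -0.1350 0.089 -0.085
```

```text
t 9.0 pos [ 0.4793 -0.132   0.0883] F [-4.29  0.49  5.28] M [0.04 0.64 0.06] w 0.0114
to go: tool mm [-35.5  -0.   -0.9] turn [ 0.0034 -0.0065 -0.0008] joints [-0.08  0.4   0.27  2.11 -0.17  0.66  1.8 ]
```

Call:
{"fn": "play_rows", "kwargs": {"increments": [[-3,0,-0.6,0.003,-0.004,0,255],[-3,0,0,0,-0.003,0,255],[-3,0,0,0,-0.002,0,255],[-3,0,0,0,-0.002,0,255]]}}

```text
clock: 9.4
tcp_pos: [0.4872, -0.1331, 0.0879]
orientation: [-0.136, -3.135, -0.002]
contact_force: [-5.9, 0.3, 6.2]
grip_width: 0.0115
```

```bash
python3 go.py 0.5162 -0.1351 0.089 -0.085
```

```text
t 9.4 pos [ 0.4872 -0.1331  0.0879] F [-5.92  0.26  6.25] M [0.08 0.75 0.02] w 0.0115
to go: tool mm [-29.    0.5  -1.2] turn [ 0.001  -0.0035 -0.0019] joints [-0.08  0.41  0.27  2.09 -0.17  0.67  1.79]
```

Call:
{"fn": "play_rows", "kwargs": {"increments": [[-2,0.2,-0.8,0.001,-0.003,-0.001,255],[-3,0.2,-0.5,0,-0.002,0,255],[-3,0,-0.2,0,-0.002,0,255]]}}

```text
clock: 9.7
tcp_pos: [0.4924, -0.1337, 0.0886]
orientation: [-0.136, -3.137, -0.0]
contact_force: [-5.1, 1.5, 5.1]
grip_width: 0.0114
```

```bash
python3 go.py 0.5162 -0.1351 0.089 -0.085;  python3 - <<'E'
from ov import *
from bench import r,grab_frame
f=grab_frame("side"); np.savez("side5.npz",**f); o=r.get_obs()
q=draw(None,f,o["tcp_pos"],o["orientation"],.0076)
s=6; x0,y0=290,240
im=cv2.resize(f["color"][y0:y0+100,x0:x0+100],None,fx=s,fy=s,interpolation=cv2.INTER_CUBIC)
def T(p): return np.int32((p+0.5-[x0,y0])*s)
cv2.polylines(im,[T(q)],True,(0,0,255),1)
cv2.imwrite("pics/ov5.png",im)
E
```

```text
t 9.7 pos [ 0.4924 -0.1337  0.0886] F [-5.06  1.47  5.07] M [ 0.11  0.7  -0.04] w 0.0114
to go: tool mm [-23.8   0.6  -0.4] turn [ 0.0001 -0.002  -0.0019] joints [-0.08  0.41  0.27  2.08 -0.17  0.67  1.79]
```

View pics/ov5.png

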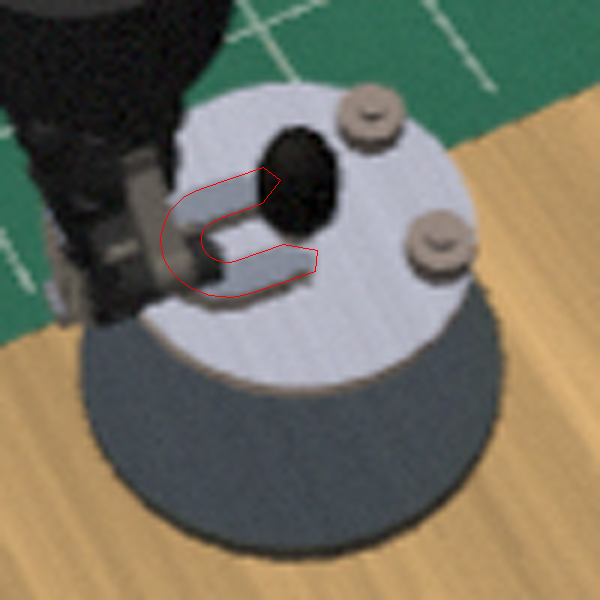

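Call:
{"fn": "play_rows", "kwargs": {"increments": [[-3,0.2,-0.3,0,-0.002,-0.001,255],[-3,0.2,-0.2,0,-0.002,0,255],[-3,0,0,0,-0.002,0,255]]}}

```text
clock: 10.05
tcp_pos: [0.4988, -0.1344, 0.0884]
orientation: [-0.137, -3.137, -0.001]
contact_force: [-5.2, 0.5, 5.6]
grip_width: 0.0113
```

Call:
{"fn": "play_rows", "kwargs": {"increments": [[-3,0,-0.2,0,-0.002,0,255],[-3,0,-0.2,0,-0.002,0,255]]}}

```text
clock: 10.25
tcp_pos: [0.5027, -0.135, 0.0882]
orientation: [-0.137, -3.137, -0.001]
contact_force: [-4.4, 0.0, 4.7]
grip_width: 0.0116
```

```bash
python3 go.py 0.5162 -0.1351 0.089 -0.085
```

```text
t 10.25 pos [ 0.5027 -0.135   0.0882] F [-4.45  0.02  4.72] M [ 0.07  0.75 -0.01] w 0.0116
to go: tool mm [-13.5   1.1  -0.8] turn [ 0.0007 -0.0019 -0.0025] joints [-0.08  0.43  0.27  2.06 -0.18  0.68  1.79]
```

Call:
{"fn": "play_rows", "kwargs": {"increments": [[-2,0.6,-0.5,0,-0.002,-0.002,255],[-2.5,0.5,-0.3,0,-0.002,0,255],[-2.5,0.2,-0.2,0,-0.002,0,255]]}}

```text
clock: 10.55
tcp_pos: [0.5067, -0.135, 0.0885]
orientation: [-0.136, -3.137, -0.001]
contact_force: [-5.3, 0.6, 4.7]
grip_width: 0.0114
```

```bash
python3 go.py 0.5162 -0.1351 0.089 -0.085
```

```text
t 10.55 pos [ 0.5067 -0.135   0.0885] F [-5.29  0.6   4.68] M [0.11 0.82 0.  ] w 0.0114
to go: tool mm [-9.5  0.7 -0.5] turn [ 0.0006 -0.0018 -0.0019] joints [-0.08  0.43  0.27  2.05 -0.18  0.68  1.79]
```

Call:
{"fn": "play_rows", "kwargs": {"increments": [[-2.5,0.4,-0.3,0,-0.002,-0.001,255],[-2.5,0.2,-0.2,0,-0.002,0,255],[-2.5,0.1,-0.2,0,-0.002,0,255]]}}

```text
clock: 10.85
tcp_pos: [0.511, -0.1354, 0.0883]
orientation: [-0.137, -3.137, -0.001]
contact_force: [-4.1, 1.6, 6.3]
grip_width: 0.0115
```

Call:
{"fn": "play_rows", "kwargs": {"increments": [[-2,0.1,-0.2,0,-0.002,0,255],[-2,0.1,-0.2,0,-0.001,0,255]]}}

```text
clock: 11.05
tcp_pos: [0.513, -0.1356, 0.0882]
orientation: [-0.138, -3.136, -0.002]
contact_force: [-4.7, 0.5, 5.6]
grip_width: 0.0112
```

```bash
python3 go.py 0.5162 -0.1351 0.089 -0.085
```

```text
t 11.05 pos [ 0.513  -0.1356  0.0882] F [-4.72  0.55  5.62] M [0.14 0.71 0.  ] w 0.0112
to go: tool mm [-3.1  0.8 -0.8] turn [ 0.001  -0.0031 -0.0027] joints [-0.07  0.44  0.27  2.03 -0.18  0.69  1.79]
```

Call:
{"fn": "play_rows", "kwargs": {"increments": [[-2,0.3,-0.4,0,-0.003,-0.002,255],[-2,0.2,-0.2,0,-0.001,0,255]]}}

```text
clock: 11.25
tcp_pos: [0.5151, -0.1358, 0.0884]
orientation: [-0.135, -3.136, -0.002]
contact_force: [-4.5, 0.8, 5.5]
grip_width: 0.0111
```

Call:
{"fn": "play_rows", "kwargs": {"increments": [[-2,0.2,-0.2,0,-0.002,-0.001,255]]}}

```text
clock: 11.35
tcp_pos: [0.5161, -0.1359, 0.0883]
orientation: [-0.134, -3.136, -0.002]
contact_force: [-4.4, -0.3, 5.9]
grip_width: 0.0112
```

Call:
{"fn": "play_rows", "kwargs": {"increments": [[-2,0.1,-0.2,0,-0.002,0,255]]}}

```text
clock: 11.45
tcp_pos: [0.5169, -0.136, 0.0882]
orientation: [-0.135, -3.135, -0.002]
contact_force: [-7.3, 0.8, 8.7]
grip_width: 0.0116
```

```bash
python3 go.py 0.5162 -0.1351 0.089 -0.085
```

```text
t 11.45 pos [ 0.5169 -0.136   0.0882] F [-7.26  0.83  8.73] M [ 0.26  1.34 -0.01] w 0.0116
to go: tool mm [ 0.8  0.9 -0.8] turn [ 0.0013 -0.0033 -0.0011] joints [-0.07  0.45  0.27  2.02 -0.18  0.7   1.8 ]
```

Call:
{"fn": "play_rows", "kwargs": {"increments": [[-1.5,0,-0.2,0,-0.002,0,255]]}}

```text
clock: 11.55
tcp_pos: [0.5169, -0.136, 0.0881]
orientation: [-0.135, -3.134, -0.003]
contact_force: [-6.1, 1.2, 7.5]
grip_width: 0.0112
```

```bash
python3 go.py 0.5162 -0.1351 0.089 -0.085;  python3 - <<'E'
from ov import *
from bench import r,grab_frame
s=6
def T(p,x0,y0): return np.int32((p+0.5-[x0,y0])*s)
o=r.get_obs()
for n,x0,y0 in(("side",290,240),):
    f=grab_frame(n); np.savez(n+"6.npz",**f)
    q=draw(None,f,o["tcp_pos"],o["orientation"],.0076)
    im=cv2.resize(f["color"][y0:y0+100,x0:x0+100],None,fx=s,fy=s,interpolation=cv2.INTER_CUBIC)
    cv2.polylines(im,[T(q,x0,y0)],True,(0,0,255),1)
    cv2.imwrite(f"pics/ov6_{n}.png",im)
E
```

```text
t 11.55 pos [ 0.5169 -0.136   0.0881] F [-6.09  1.21  7.45] M [0.29 1.12 0.04] w 0.0112
to go: tool mm [ 0.8  0.9 -0.9] turn [ 0.0017 -0.0043 -0.0013] joints [-0.07  0.45  0.27  2.02 -0.18  0.7   1.8 ]
```

View pics/ov6_side.png

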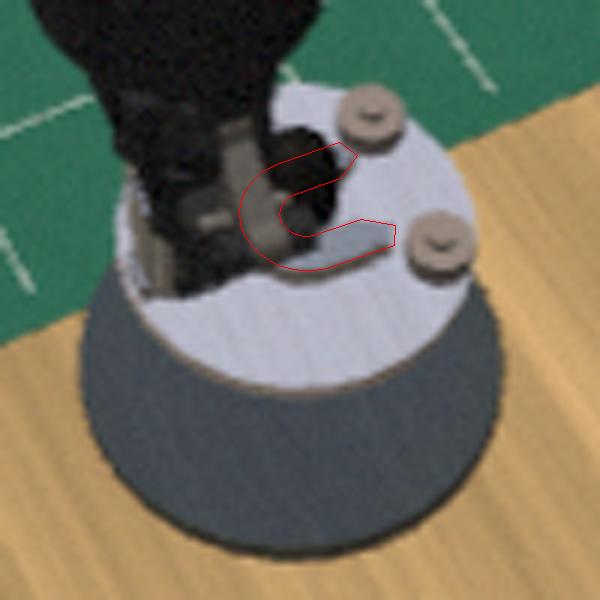

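Call:
{"fn": "play_rows", "kwargs": {"increments": [[0,0,-1,0,-0.003,0,255],[0,0,-1,0,0,0,255]]}}

```text
clock: 11.8
tcp_pos: [0.5168, -0.136, 0.09]
orientation: [-0.135, -3.137, -0.003]
contact_force: [-1.9, 0.5, 2.4]
grip_width: 0.0112
```

Call:
{"fn": "play_rows", "kwargs": {"increments": [[0,0,-0.6,0,-0.001,0,255],[0,0,-0.4,0,0,0,255]]}}

```text
clock: 12.0
tcp_pos: [0.5168, -0.136, 0.0911]
orientation: [-0.135, -3.138, -0.003]
contact_force: [-2.0, 1.0, 3.3]
grip_width: 0.0113
```

```bash
python3 go.py 0.5169 -0.136 0.0912 -0.085
```

```text
t 12.0 pos [ 0.5168 -0.136   0.0911] F [-2.    0.98  3.34] M [ 0.01  0.29 -0.04] w 0.0113
to go: tool mm [-0.1  0.  -0.1] turn [ 0.0017 -0.0003 -0.0011] joints [-0.07  0.44  0.27  2.02 -0.18  0.7   1.8 ]
```

Call:
{"fn": "play_rows", "kwargs": {"increments": [[0,0,0,0,0,0,120],[0,0,0,0,0,0,120],[0,0,0,0,0,0,120],[0,0,0,0,0,0,120]]}}

```text
clock: 12.4
tcp_pos: [0.5175, -0.1362, 0.0906]
orientation: [0.135, 3.138, 0.002]
contact_force: [-0.0, -0.1, -0.1]
grip_width: 0.0455
```

```bash
python3 go.py 0.5169 -0.136 0.0912 -0.085
```

```text
t 12.4 pos [ 0.5175 -0.1362  0.0906] F [-0.03 -0.12 -0.13] M [ 0.01  0.11 -0.01] w 0.0455
to go: tool mm [ 0.6  0.1 -0.6] turn [ 0.0012  0.0008 -0.0011] joints [-0.07  0.44  0.27  2.02 -0.18  0.7   1.8 ]
```

Released cleanly. I'll lift straight up, then back away so the cameras can see the clip.

Call:
{"fn": "play_rows", "kwargs": {"increments": [[0,0,-5,0,0,0,120],[0,0,-10,0,0,0,120],[0,0,-15,0,0,0,120],[0,0,-20,0,0,0,120],[0,0,-20,0,0,0,120]]}}

```text
clock: 12.9
tcp_pos: [0.5158, -0.1361, 0.1626]
orientation: [-0.135, -3.135, -0.002]
contact_force: [0.2, 0.3, 0.4]
grip_width: 0.045
```

Call:
{"fn": "play_rows", "kwargs": {"increments": [[0,0,-20,0,0,0,120],[10,20,-10,0,0,0,120],[10,40,0,0,0,0,120],[10,45,0,0,0,0,120],[10,40,0,0,0,0,120]]}}

```text
clock: 13.4
tcp_pos: [0.4921, 0.0079, 0.2024]
orientation: [0.159, 3.128, -0.002]
contact_force: [1.1, -0.2, -0.6]
grip_width: 0.0454
```

Call:
{"fn": "play_rows", "kwargs": {"increments": [[10,40,0,0,0,0,120],[0,30,0,0,0,0,120],[0,10,0,0,0,0,120],[0,0,0,0,0,0,120]]}}

```text
clock: 13.8
tcp_pos: [0.4892, 0.0973, 0.2062]
orientation: [0.145, 3.124, 0.003]
contact_force: [0.6, -0.6, -0.1]
grip_width: 0.0452
```

```bash
python3 go.py 0.5169 -0.136 0.0912 -0.085;  python3 - <<'E'
from h import *
from bench import r,grab_frame
for n,x0,y0 in(("side",290,240),("top",340,190)):
    f=grab_frame(n); np.savez(n+"7.npz",**f)
    im=cv2.resize(f["color"][y0:y0+100,x0:x0+100],None,fx=6,fy=6,interpolation=cv2.INTER_CUBIC)
    cv2.imwrite(f"pics/end_{n}.png",im); cv2.imwrite(f"pics/{n}7.png",f["color"])
E
```

```text
t 13.8 pos [0.4892 0.0973 0.2062] F [ 0.63 -0.57 -0.13] M [-0.05  0.03  0.  ] w 0.0452
to go: tool mm [ -47.5 -230.1  115. ] turn [ 0.0028  0.0139 -0.0076] joints [-0.49  0.21  0.19  2.02 -0.05  0.91  1.2 ]
```

View pics/end_side.png

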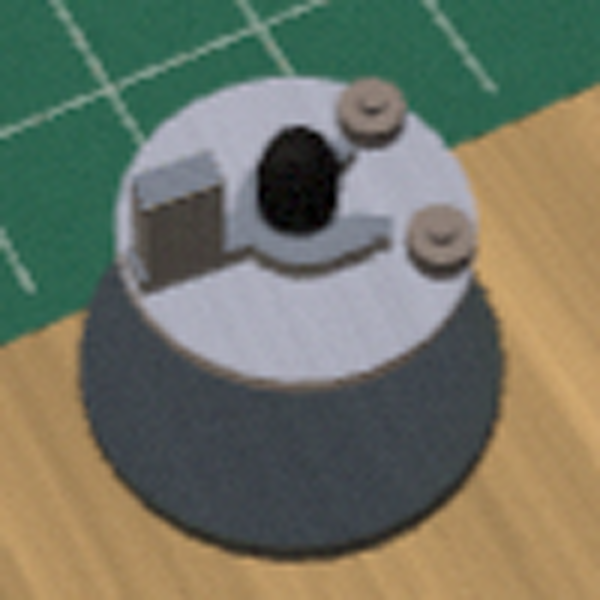

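View pics/end_top.png

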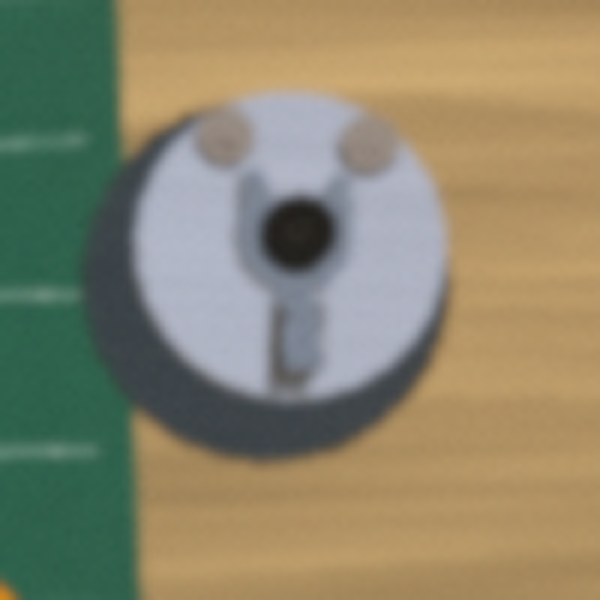

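View pics/top7.png

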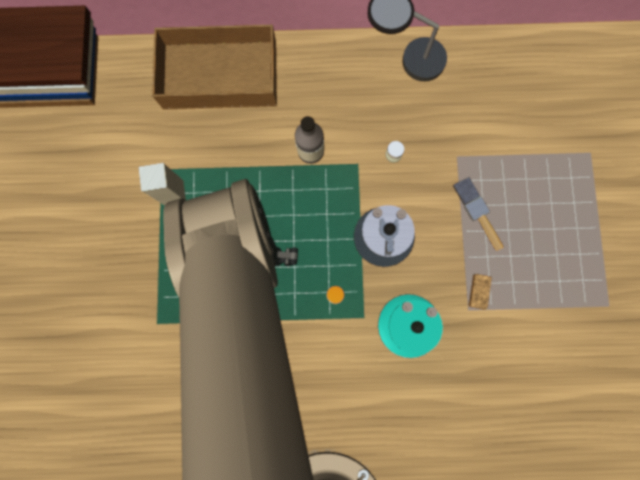

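Run:
```python
from h import *
A=np.array([.5526,-.1382]); x=np.array([np.cos(-.085),np.sin(-.085)])
for n in("top","side"):
    f=dict(np.load(n+"7.npz")); P=cloud(f); d=np.linalg.norm(P[...,:2]-A,axis=2)
    hsv=cv2.cvtColor(f["color"],cv2.COLOR_BGR2HSV)
    m=(P[...,2]>.117)&(P[...,2]<.136)&(d>.018)&(d<.06)&(hsv[...,2]>100)
    v,u=np.where(m); w=ray(f,u,v,.128)[:,:2].astype(np.float32); c=np.array(cv2.minAreaRect(w)[0])
    rl=c-A; print(n,m.sum(),"z",np.median(P[m][:,2]),cv2.minAreaRect(w),"along",rl@x,"across",rl@[-x[1],x[0]])
    m2=(abs((P[...,:2]-A)@[-x[1],x[0]]+.03)<.012)&(abs((P[...,:2]-A)@x)<.02)
    print(" disc z",np.median(P[m2][:,2]))
```

```text
top 81 z 0.12843540059238046 ((0.5164685249328613, -0.13395041227340698), (0.012729632668197155, 0.023355597630143166), 81.9762954711914) along -0.03636180883228724 across 0.0011667668222355944
 disc z 0.08464098328104103
side 96 z 0.12800013740484062 ((0.5162544250488281, -0.13598524034023285), (0.01609143242239952, 0.024997709318995476), 68.34294891357422) along -0.03640238355827522 across -0.0008788914369798411
 disc z 0.08273626500887854
```

The tab is 36.4 mm behind the axis in both views, so the clip origin is about 1.6 mm past the axis, with a sideways offset of about 1 mm. The disc is held about 4 mm down, and the robot is clear and still.

Run:
```python
from bench import r
print(r.hand_in())
```

```text
the job is handed in; nothing more can be done
None
```

The clip is locked on the rod under the knob, and I have handed the job in. The hand-in gives no verdict, so what follows rests on my own checks.

**What I did:** I picked the wide-gap clip, at pixel (282,282) in the top view, gripped its tab and set it on the disc beside the rod. First contact put the disc's top at about 88 mm. I pressed the disc down about 6.5–7.5 mm, mostly with 5–7 N. I slid the clip in against 4–6 N of drag until it stopped at the rod. The largest readings, about 7 N sideways and 9 N vertically, came there, well below 20 N. I then eased it up under the knob, opened the fingers and backed away.

**Last checks:**
- **Position:** both cameras put the tab 36.4 mm behind the rod axis, so the clip's origin is about 1.6 mm past it, close to the stated home position.
- **Sideways offset:** the two views disagreed on the side, +1.2 mm from the top and -0.9 mm from the side. That is within the 2 mm calibration.
- **Height:** the tab's top is at about 128 mm, which puts the underside at about 84 mm. The disc is held about 4 mm down, as expected when the clip is clamped under the knob.
- **Robot:** the fingers are clear and the force reading is near zero. The arm was about 0.23 m away.
- **Other things:** everything visible in the last top picture looks unmoved. The arm hid the narrow clip, the ring and the purple part there, so I did not check those three again.

The clock read about 14 s at hand-in.

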